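# Put a fired tile on display and press its label holder home

## Robot

A 6-joint arm with a two-finger parallel gripper is mounted at the origin on the work surface. World frame = base frame: x ahead of the robot, y to its left, z up, the work surface at z = 0. Lengths are in m, angles in rad, forces in N, time in s.
With the tool pointing down it reaches from about 0.375 to 0.925 m from the base axis. Payload 5.7 kg.
Tool frame: the origin (TCP) lies at the very end of the fingers, on their centre line; the grasp point (between the pads) lies ctrl.pinch_z behind it (ctrl.pinch_z is the distance from the TCP to the grasp point, in m); z points along the fingers, y is the line along which they close (so a half turn about z gives the same grasp; the last joint's range is limited). The gripper opens to 88 mm and grips with 3 to 60 N. Pads are 20 mm wide; open, the fingers measure 115 mm over their backs; the gripper's body (75 mm by 178 mm) begins 61 mm behind the grasp point.
Start: joints at [-1.238, 0.359, 1.51, -0, 1.272, -0.115], TCP at [0.26, -0.541, 0.223] pointing down, gripper open.
Joint ranges: [-2.97, 2.97], [-1.01, 2.36], [0.21, 2.38], [-0.96, 4.11], [0.2, 2.71], [-2.98, 2.98]. Speed limits (rad/s): [2.39, 2.39, 3.14, 3.14, 3.14, 3.14].

## Interface

Orientations are given as a rotation vector (axis times angle).
In Python, from station import telemetry, imaging, ticket, ctrl gives the robot as it stands. The module is installed in compiled form; this text tells all that it offers.
- The arm moves only by the tool move_arm, never from a script. Its argument "steps" is one flat list of numbers, 6 for each row, row after row: the shift along the world's x, y, z as a fraction of full scale, then the turn, a rotation vector about the world's x, y, z as a fraction of full scale. In form: [dx, dy, dz, wx, wy, wz, dx, dy, dz, wx, wy, wz, ...]. A call has 1 to 10 rows; each row is the pose to reach, as a shift and turn from the pose commanded when the call began, turning the shorter way round; what a row does not reach only later rows make up. Full scale, the value 1, is 30 cm for a shift and pi rad for a turn. A row lasts 1/12 s, in which the tool goes at most 41.7 mm and 7.16 degrees, less where a joint would pass 70% of its speed; a pose out of reach is approached as far as the arm can. A call with a number of a shift or a turn outside -1 to 1 is refused whole. A call with a gripper value outside its range is refused whole. "jaw" is the closure, from -1 (fully open) to 1 (shut), set as the call begins (left out, the last holds). The fingers move at their own pace and stop on an object; "force" is the grip in N (left out, the last holds). Time passes only in rows, so rows that repeat a pose let the fingers close. It gives the time, the measured TCP pose, the force, the opening and the grip force at its end, in the units of the state.
- telemetry.sense(): the state, without advancing time (a new reading comes with each control period).
- imaging.camera(name): name is "scene" or "side" or "wrist"; returns a dict with "frame" (480x640x3 uint8, red, green, blue), "vfov" (degrees; the focal length in pixels is half the picture's height over the tangent of half this angle, whatever the lens; pixels are square), "cx", "cy" (the principal point, pixels), "origin" and "orientation" of the camera in the world; the wrist camera has in their place "T_tool_cam" (4x4, takes a point from camera to tool coordinates, whose origin is the TCP and whose axes are the flange's). Camera axes: x right, y down, z forward; pixel columns grow to the right and rows downward; lengths in m; the calibration is good to about 2 mm. A picture is of the moment at which its call begins: read the wrist's pose just before it. There is no depth.
- ticket.finish_job(): hands the job in; it is judged then, once.
The state is a dict: "clock": time; "joint_pos": joint angles; "dq": joint speeds; "tau": joint torques, N m; "tool_pos": TCP position; "eef_rot": TCP orientation; "ft_force": force on the tool from outside, world axes, zero at the start; "torque": the same for the moment, N m; "finger_gap": finger opening in m; "grasp_force": force on a finger pad.
Only numpy, scipy, OpenCV 4.12 (cv2) and the standard library are available. Lean on these libraries where they do the work, as an engineer would, in place of code of your own. Each camera call takes 0.05 s, during which the arm holds its last target. There are 200 camera calls.

## Task

Put the fired tile with the round, five-holed rosette on display: lay it rosette up and square on the narrow sloping rest of the plywood stand, its lower short edge close against the stop, and let go of it. Then take the label holder out of the wooden caddy and push its tongue down into the channel behind the stand's front lip, feeling your way against the spring strip until its shoulders are fully home on the lip; finish while still holding it pressed home, because the spring lifts it again if you let go. Leave the other tile, the tub and the jar where they are.

Things in the scene. Friction and masses are not known exactly. Their poses are not given: they have to be found in the camera images.
- tile: terracotta slab 84 (its x) x 56 (its y) x 14 mm thick, lying on the table with a raised round rosette on top (50 mm across, 4 mm high, five dark holes, small knob in the middle). Origin: centre of its underside, z up out of the rosette. Either end may go to the stop. About 0.14 kg
- other_tile: another terracotta slab of the same size, 84 x 56 x 14 mm, with rows of chevron ridges in place of a rosette; it and the tile may have swapped places. Origin: centre of its underside. To be left alone
- stand: the fixed display stand. Plywood base 180 (x) x 90 (y) x 12 mm high. Near its front (-x) edge an upright aluminium channel along y, open at the top; behind it (+x) the narrow sloping rest. Origin: on the table surface, 5 mm in front (-x) of the base's centre; x runs from the channel to the high end of the rest, z up
- rest: sloping wooden rest on the stand: plank 100 (its x) x 44 (its y) x 10 mm, rising 20 degrees away from the channel; tiles overhang its sides by 6 mm. Origin: on the upper surface, middle of the low end, at the stop's face, 45 mm above the table; x up the slope, z out of the surface. Stop: ridge at x -6 to 0 mm, 8 mm proud. A tile against it has its origin at x = 42, y = 0, z = 0 mm here
- channel (a point): middle of the channel's mouth, 50 mm above the table, axes as the stand's. The channel is 9 mm wide (x) and 52 mm long (y) inside; the front lip (-x side) and the back wall (+x side) are 5 mm thick, 64 mm long, tops level with the mouth. The spring strip lies at its bottom
- strip (a joint): the black spring strip in the bottom of the channel: how far it is pressed down, in m. 0 at rest, when its top lies 22 mm below the mouth; pressing it starts at about 3 N and takes about 7 N at 0.008, where the label holder's shoulders meet the lip. It springs back up when released
- holder: aluminium label holder 73 mm tall, upright in the caddy. Tongue 44 (y) x 5 (x) mm, z 0 to 30 mm, lowest 8 mm thinned to 2.5. Shoulders: flange 56 (y) x 14 (x), z 30 to 35. Card plate above: 56 (y) x 9 (x), z 35 to 73, paper card on both faces; grip across its 9 mm. Origin: centre of the tongue's lower end, z up; fully home it is 30 mm below the mouth. Either way round fits. About 0.07 kg
- caddy: the fixed wooden caddy, a block 50 (x) x 90 (y) x 38 mm high with a slot 9 (x) x 50 (y) mm in its top in which the label holder's tongue stands loosely, shoulders on the block's top. Origin: centre of its underside. The holder lifts straight up out of it by 30 mm or more
- tub: grey round plastic tub, 90 mm across, 65 mm high, open. Origin: centre of its underside. To be left alone
- jar: white jar with a steel lid, 60 mm across, 75 mm high. Origin: centre of its underside. To be left alone
Mind the look-alikes: they are no part of the job. Several things have the shape of the holder; the one meant has the colours described above.

How it is judged:
On the way, in this order (a step that is already met when the one before it is completed fails the run):
1. the rosette tile lies on the sloping rest at its stop, let go of (x of tile in the frame of rest between 0.034 and 0.056 m and y of tile in the frame of rest between -0.012 and 0.012 m and z of tile in the frame of rest between -0.004 and 0.004 m and angle between the z axis of tile and the z axis of rest, either way round below 0.08 rad and angle between the x axis of tile and the x axis of rest, either way round below 0.2 rad and angle between tile's own z axis and vertical below 0.6 rad and contact force between the fingers and tile below 0.1 N and linear speed of tile below 0.02 m/s), for 0.3 s.
2. the label holder's tongue is in the channel behind the lip, at least 15 mm deep (x of holder in the frame of channel between -0.005 and 0.005 m and y of holder in the frame of channel between -0.008 and 0.008 m and angle between the z axis of holder and the z axis of channel, either way round below 0.12 rad and angle between holder's own z axis and vertical below 0.4 rad and z of holder in the frame of channel below -0.015 m), for 0.1 s.
At the end, for the whole second after the job is handed in: Rosette tile face up, flat (0.08 rad), square (0.2 rad) on the rest, within 14 mm of the stop and 12 mm of the middle, not touched; holder in the channel, shoulders within 2.5 mm of the lip, strip down over 5.5 mm, fingers still pressing it with over 2 N; all at rest (all of step 1 and x of holder in the frame of channel between -0.005 and 0.005 m and y of holder in the frame of channel between -0.008 and 0.008 m and angle between the z axis of holder and the z axis of channel, either way round below 0.12 rad and angle between holder's own z axis and vertical below 0.4 rad and z of holder in the frame of channel below -0.0275 m and value of joint strip above 0.0055 m and contact force between the fingers and holder above 2 N and linear speed of holder below 0.02 m/s); the arm keeps its last pose, push and grip.
It fails at once if the other tile was moved more than 30 mm (distance of other_tile from where it was at the start of the episode above 0.03 m).
It fails at once if the tub was moved more than 30 mm (distance of tub from where it was at the start of the episode above 0.03 m).
It fails at once if the jar was moved more than 30 mm (distance of jar from where it was at the start of the episode above 0.03 m).
It also fails if it takes over 59 s, if anything falls off the work surface, if the arm or the gripper's body presses on something with over 40 N, if the wrist force passes 120 N, or if a joint passes its speed limit or range.

## Working session

There is one attempt and no reset: what is moved stays moved. The work goes in short steps, Python scripts to look and compute and a tool call to move; the robot and the scene stay as the last step left them, time stands still between calls to the robot, and variables do not carry over. Pictures are saved under pics/ and viewed, at most 10 in all, crops included, and the job is handed in when it is done.

Besides the shell and the picture viewer there is one more tool, called after ">>>" as name(argument=value, ...) on one line, values as JSON. move_arm: Moves the arm, as the interface text tells. Its arguments: {"type":"object","properties":{"steps":{"type":"array","items":{"type":"number","minimum":-1,"maximum":1}},"jaw":{"type":"number"},"force":{"type":"number"}},"required":["steps"]}

```bash
mkdir -p pics; cat > h.py <<'E'
import numpy as np, cv2
from scipy.spatial.transform import Rotation as R
from station import telemetry, imaging, ticket, ctrl
def cam(n):
    s=telemetry.sense(); c=imaging.camera(n)
    f=240/np.tan(np.radians(c["vfov"])/2)
    if n=="wrist":
        T=np.eye(4);T[:3,:3]=R.from_rotvec(s["eef_rot"]).as_matrix();T[:3,3]=s["tool_pos"]
        T=T@np.array(c["T_tool_cam"])
    else:
        o=np.array(c["orientation"],float)
        T=np.eye(4);T[:3,:3]=o if o.shape==(3,3) else (R.from_rotvec(o) if o.size==3 else R.from_quat(o)).as_matrix();T[:3,3]=c["origin"]
    return dict(img=c["frame"],f=f,cx=c["cx"],cy=c["cy"],T=T)
def ray(c,u,v):
    d=c["T"][:3,:3]@np.array([(u-c["cx"])/c["f"],(v-c["cy"])/c["f"],1]); return c["T"][:3,3],d
def at(c,u,v,z):
    o,d=ray(c,u,v); return o+d*(z-o[2])/d[2]
def proj(c,P):
    p=(np.asarray(P)-c["T"][:3,3])@c["T"][:3,:3]; return np.stack([c["f"]*p[...,0]/p[...,2]+c["cx"],c["f"]*p[...,1]/p[...,2]+c["cy"]],-1)
def save(c,n): cv2.imwrite(f"pics/{n}.png",c["img"][:,:,::-1]); import pickle; pickle.dump(c,open(f"pics/{n}.pkl","wb"))
def load(n):
    import pickle; return pickle.load(open(f"pics/{n}.pkl","rb"))
E
python3 - <<'E'
from h import *
for n in("scene","side","wrist"):
    c=cam(n);save(c,n+"0");print(n,c["f"],c["cx"],c["cy"],c["T"].round(3).tolist())
print(telemetry.sense(),ctrl.pinch_z)
c=imaging.camera("scene");print(c["orientation"])
E
```

```text
scene 522.8625317249331 329.3425071194128 246.11756736745798 [[-0.746, 0.525, -0.41, 1.063], [0.666, 0.58, -0.469, 0.496], [-0.008, -0.623, -0.782, 0.946], [0.0, 0.0, 0.0, 1.0]]
side 501.093606881121 321.72907410766686 237.07916243012187 [[0.942, -0.213, 0.258, 0.37], [-0.335, -0.623, 0.707, -0.649], [0.01, -0.753, -0.658, 0.629], [0.0, 0.0, 0.0, 1.0]]
wrist 382.75261362631863 322.9285242113468 241.63721878361494 [[0.433, -0.867, -0.244, 0.326], [-0.901, -0.417, -0.116, -0.509], [-0.001, 0.271, -0.963, 0.384], [0.0, 0.0, 0.0, 1.0]]
{'clock': 0.15, 'joint_pos': array([-1.23808831e+00,  3.59344094e-01,  1.51122448e+00, -1.90461701e-05,
        1.27249114e+00, -1.15108930e-01]), 'dq': array([ 0.00090058,  0.000293  , -0.00341596, -0.00021107,  0.00110308,
       -0.00101499]), 'tau': array([-1.03536183e-04, -5.15752995e+01, -2.71009326e+01,  6.73611159e-02,
        3.05120309e-02, -7.19821037e-05]), 'tool_pos': array([ 0.25959787, -0.54031477,  0.22198452]), 'eef_rot': array([-3.06174723e+00, -6.97251391e-01,  2.78519888e-04]), 'ft_force': array([ 0.5024676 , -0.31924154, -0.3750894 ]), 'torque': array([0.05211337, 0.02228204, 0.00624585]), 'grasp_force': 0.0, 'finger_gap': 0.08757367869175534} 0.0187
[-0.99111256 -2.58461096  0.90789893]
```

View pics/scene0.png

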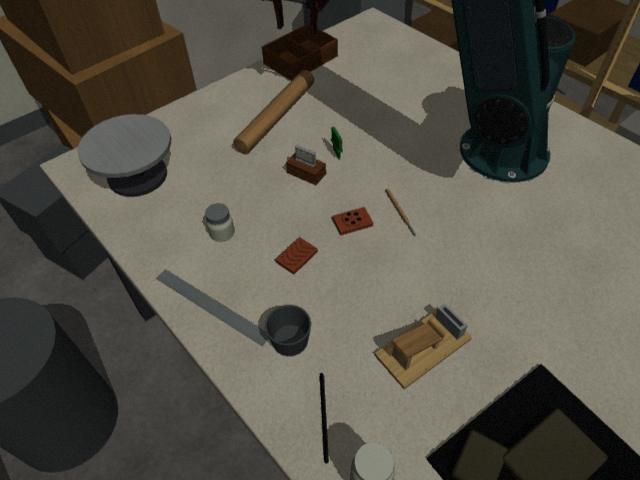

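View pics/side0.png

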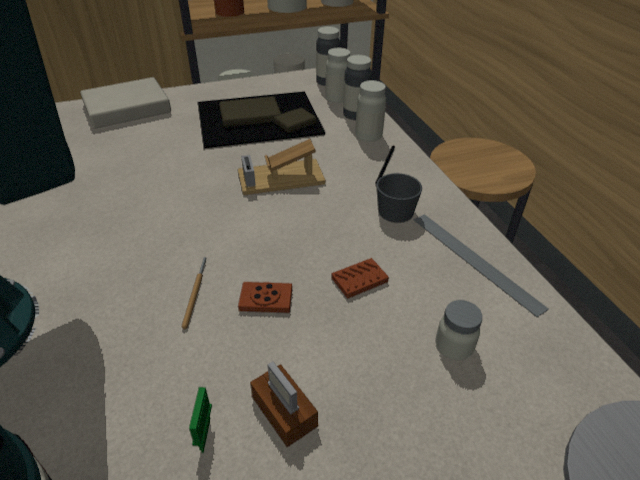

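The rosette tile is at scene (352,221) / side (266,297). The caddy with the grey holder is at scene (306,168) / side (284,403), and the stand is at scene (423,345) / side (281,170). The green holder is a look-alike.

```bash
python3 - <<'E'
from h import *
s=load("scene0");d=load("side0")
def crop(c,x,y,w,h,W,H): return cv2.resize(c["img"][y:y+h,x:x+w],(W,H),interpolation=cv2.INTER_CUBIC)
# 4x crops: 
a=crop(s,370,295,110,100,440,400); b=crop(d,230,130,100,70,400,280)
t=np.zeros((600,800,3),np.uint8)
t[:400,:400]=crop(s,375,295,100,100,400,400); t[:280,400:]=crop(d,230,130,100,70,400,280)
t[400:600,:200]=crop(s,328,195,50,50,200,200); t[400:600,200:400]=crop(s,281,140,50,50,200,200)
t[280:600,400:720]=crop(d,245,360,80,80,320,320)
cv2.imwrite("pics/c1.png",t[:,:,::-1])
for n,c,l in(("scene",s,[(352,221,.016),(306,175,.038),(423,345,.0),(288,315,.06),(218,214,.075),(296,255,.014)]),("side",d,[(266,297,.016),(284,400,.038),(281,175,0),(398,190,.065),(462,315,.075),(360,278,.014)])):
    for u,v,z in l: print(n,at(c,u,v,z).round(3))
E
```

```text
scene [ 0.485 -0.083  0.016]
scene [ 0.479 -0.257  0.038]
scene [0.597 0.244 0.   ]
scene [0.774 0.039 0.06 ]
scene [ 0.73  -0.263  0.075]
scene [ 0.647 -0.094  0.014]
side [ 0.475 -0.1    0.016]
side [ 0.448 -0.302  0.038]
side [0.602 0.254 0.   ]
side [0.777 0.04  0.065]
side [ 0.721 -0.278  0.075]
side [ 0.638 -0.109  0.014]
```

View pics/c1.png

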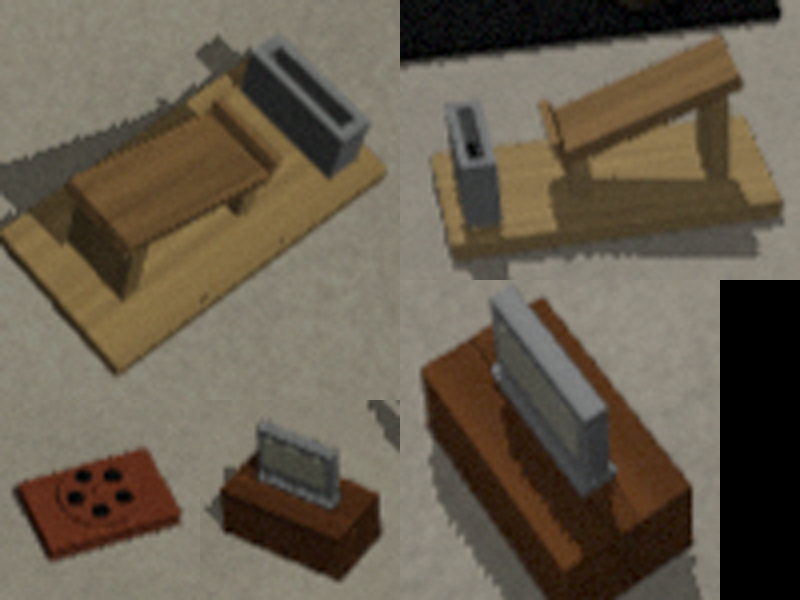

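Both views show the stand, with the channel at the scene upper right (crop 305,100), the tile and the caddy clearly. The two fixed cameras disagree by up to 20 mm, so I'll move in and measure with the wrist camera.

>>> move_arm(steps=[0.6, 0.8, 0, 0, 0, 0, 0.6, 0.8, 0, 0, 0, 0, 0.6, 0.8, 0, 0, 0, 0, 0.6, 0.8, 0, 0, 0, 0, 0.6, 0.8, 0, 0, 0, 0, 0.6, 0.8, 0, 0, 0, 0, 0.6, 0.8, 0, 0, 0, 0, 0.6, 0.8, 0, 0, 0, 0, 0.6, 0.8, 0, 0, 0, 0, 0.6, 0.8, 0, 0, 0, 0])

```text
clock: 1.03
tool_pos: [0.4397, -0.3009, 0.2226]
eef_rot: [3.062, 0.7, -0.001]
ft_force: [-0.2, -0.2, 0.2]
finger_gap: 0.0881
grasp_force: 0.0
```

```bash
python3 - <<'E'
from h import *
c=cam("wrist");save(c,"w1");print(telemetry.sense()["joint_pos"],c["T"][:3,3])
E
```

```text
[-7.30837044e-01  2.62741729e-01  1.65440642e+00 -8.43653194e-04
  1.22449188e+00  3.92259796e-01] [ 0.50621581 -0.26917159  0.38503468]
```

>>> move_arm(steps=[0.13, 0.65, 0, 0, 0, 0, 0.13, 0.65, 0, 0, 0, 0, 0.13, 0.65, 0, 0, 0, 0, 0.13, 0.65, 0, 0, 0, 0, 0.13, 0.65, 0, 0, 0, 0, 0.13, 0.65, 0, 0, 0, 0, 0.13, 0.65, 0, 0, 0, 0, 0.13, 0.65, 0, 0, 0, 0])

```text
clock: 1.75
tool_pos: [0.4787, -0.1076, 0.2227]
eef_rot: [3.063, 0.696, -0.0]
ft_force: [1.0, 0.1, 0.3]
finger_gap: 0.0876
grasp_force: 0.0
```

```bash
python3 - <<'E'
from h import *
c=cam("wrist");save(c,"w2");s=telemetry.sense();print(s["clock"],s["tool_pos"],s["joint_pos"],c["T"][:3,3])
a=load("w1")["img"];b=c["img"]
t=np.vstack([a[:,:],b[:,:]]); t=cv2.resize(np.hstack([a,b]),(800,300)); 
# save crops: 400x480 center of each at full res
cv2.imwrite("pics/c2.png",np.hstack([a[:,120:520],b[:,120:520]])[:,:,::-1])
E
```

```text
1.8 [ 0.47867799 -0.10786299  0.22265176] [-3.61957656e-01  2.00985590e-01  1.73953444e+00 -7.63456683e-04
  1.20080002e+00  7.63319811e-01] [ 0.54518997 -0.07598787  0.38515698]
```

View pics/c2.png

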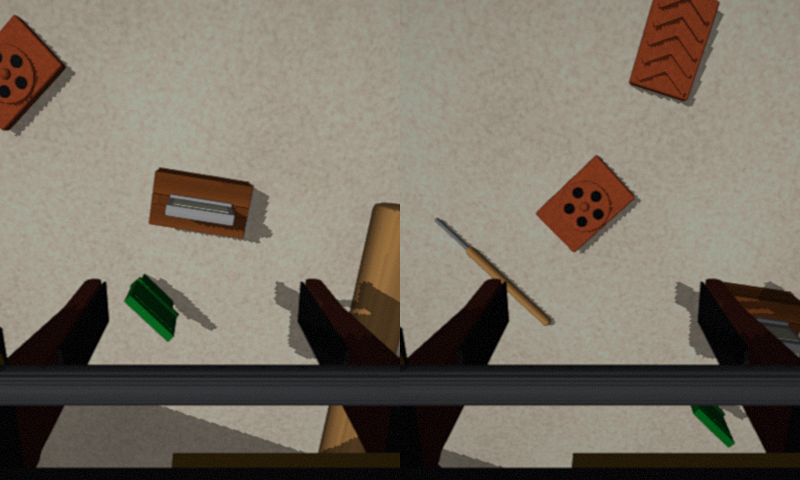

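In w1 the caddy is at (201,203) and the holder plate at (200,212), in crop pixels. In w2 the rosette knob is at crop (585,207), with tile corners at (597,155), (635,198), (574,251) and (537,213).

```bash
python3 - <<'E'
from h import *
w1,w2=load("w1"),load("w2")
s,d=load("scene0"),load("side0")
for n,c,u,v in(("w1",w1,125,74),("w2",w2,305,207),("scene",s,352.3,219.5),("side",d,265.8,295)): print(n,at(c,u,v,.018).round(4))
P=np.array([at(w2,u-280,v,.014) for u,v in((597,155),(635,198),(574,251),(537,213))]);print(P.round(4),P.mean(0))
for i in range(4): e=P[(i+1)%4]-P[i];print(np.linalg.norm(e).round(4),np.degrees(np.arctan2(e[1],e[0])).round(1))
# refine tile by colour mask
hsv=cv2.cvtColor(w2["img"],cv2.COLOR_RGB2HSV);m=((hsv[...,1]>130)&((hsv[...,0]<12)|(hsv[...,0]>172))&(hsv[...,2]>40)).astype(np.uint8)
m[:, :]*=1; m2=np.zeros_like(m);m2[140:265,245:365]=m[140:265,245:365]
k=max(cv2.findContours(m2,0,2)[0],key=cv2.contourArea);r=cv2.minAreaRect(k);print(r,cv2.boxPoints(r).tolist())
# caddy
print("caddy top");C=np.array([at(w1,u+120,v,.038) for u,v in((156,169),(252,182),(245,237),(150,223))]);print(C.round(4))
for i in range(4): e=C[(i+1)%4]-C[i];print(np.linalg.norm(e).round(4),np.degrees(np.arctan2(e[1],e[0])).round(1))
t=cv2.resize(w1["img"][150:250,250:400],(800,533),interpolation=cv2.INTER_CUBIC);cv2.imwrite("pics/c3.png",t[:,:,::-1])
E
```

```text
w1 [ 0.4759 -0.0892  0.018 ]
w2 [ 0.4762 -0.0903  0.018 ]
scene [ 0.4824 -0.0842  0.018 ]
side [ 0.4756 -0.0979  0.018 ]
[[ 0.5256 -0.0797  0.014 ]
 [ 0.5046 -0.1307  0.014 ]
 [ 0.4296 -0.0994  0.014 ]
 [ 0.4495 -0.0503  0.014 ]] [ 0.47730201 -0.09000217  0.014     ]
0.0552 -112.4
0.0813 157.3
0.053 67.9
0.0816 -21.1
((305.3537902832031, 204.4964599609375), (56.931034088134766, 84.31034088134766), 46.397178649902344) [[255.1962432861328, 212.95603942871094], [316.2485656738281, 154.8109588623047], [355.5113525390625, 196.03688049316406], [294.4590148925781, 254.1819610595703]]
caddy top
[[ 0.4607 -0.2448  0.038 ]
 [ 0.4878 -0.3275  0.038 ]
 [ 0.4394 -0.3455  0.038 ]
 [ 0.413  -0.2598  0.038 ]]
0.087 -71.9
0.0516 -159.5
0.0897 107.1
0.05 17.5
```

View pics/c3.png

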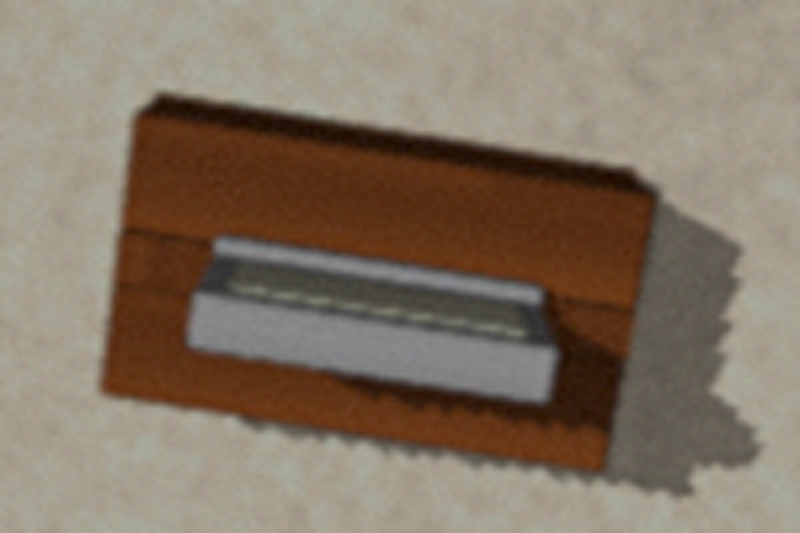

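>>> move_arm(steps=[-0.007, 0.06, -0.3, 0, 0, -0.265, -0.007, 0.06, -0.3, 0, 0, -0.265, -0.007, 0.06, -0.3, 0, 0, -0.265, -0.007, 0.06, -0.3, 0, 0, -0.265, -0.007, 0.06, -0.45, 0, 0, -0.265, -0.007, 0.06, -0.55, 0, 0, -0.265, -0.007, 0.06, -0.58, 0, 0, -0.265, -0.007, 0.06, -0.58, 0, 0, -0.265, -0.007, 0.06, -0.58, 0, 0, -0.265])

```text
clock: 2.55
tool_pos: [0.4764, -0.0894, 0.0482]
eef_rot: [-3.084, 0.6, 0.002]
ft_force: [0.4, -1.0, 0.6]
finger_gap: 0.0876
grasp_force: 0.0
```

```bash
python3 - <<'E'
from h import *
w1=load("w1");s=telemetry.sense();M=R.from_rotvec(s["eef_rot"]).as_matrix();print(s["tool_pos"],np.degrees(np.arctan2(M[1,1],M[0,1])),s["joint_pos"])
B=np.array([at(w1,250+u/5.333,150+v/5.333,.081) for u,v in((195,290),(557,345),(553,403),(188,350))]);print(B.round(4),B.mean(0))
for i in range(4): e=B[(i+1)%4]-B[i];print(np.linalg.norm(e).round(4),np.degrees(np.arctan2(e[1],e[0])).round(1))
C=np.array([at(w1,250+u/5.333,150+v/5.333,.038) for u,v in((137,115),(655,195),(605,470),(103,392))]);print(C.round(4),C.mean(0))
for i in range(4): e=C[(i+1)%4]-C[i];print(np.linalg.norm(e).round(4),np.degrees(np.arctan2(e[1],e[0])).round(1))
# stand: fit pose from fixed cameras: base top corners
sc,sd=load("scene0"),load("side0")
for n,c,l in(("scene",sc,[(375+118/4,295+360/4),(375+385/4,295+165/4),(375+0/4,295+235/4)]),("side",sd,[(230+50/4,130+243/4),(230+380/4,130+200/4),(230+350/4,130+115/4),(230+33/4,130+155/4)])):
    Q=np.array([at(c,u,v,.012) for u,v in l]);print(n,Q.round(4).tolist())
    for i in range(len(l)-1): e=Q[i+1]-Q[i];print(np.linalg.norm(e).round(4),np.degrees(np.arctan2(e[1],e[0])).round(1))
c=cam("wrist");save(c,"w3");cv2.imwrite("pics/w3.png",c["img"][:,:,::-1])
E
```

```text
[ 0.47636842 -0.08935737  0.04819562] -112.02072780700976 [-3.27965743e-01  4.39473608e-01  1.93483194e+00 -1.80330014e-04
  7.68536934e-01  1.62729463e+00]
[[ 0.4444 -0.2668  0.081 ]
 [ 0.4606 -0.3198  0.081 ]
 [ 0.4523 -0.3233  0.081 ]
 [ 0.4355 -0.2697  0.081 ]] [ 0.44820008 -0.29488503  0.081     ]
0.0554 -73.0
0.009 -156.8
0.0562 107.3
0.0093 17.8
[[ 0.4585 -0.2455  0.038 ]
 [ 0.4845 -0.3301  0.038 ]
 [ 0.4378 -0.3447  0.038 ]
 [ 0.4123 -0.2594  0.038 ]] [ 0.44827985 -0.29493513  0.038     ]
0.0885 -72.9
0.0489 -162.6
0.089 106.7
0.0483 16.8
scene [[0.691, 0.28, 0.012], [0.5162, 0.2987, 0.012], [0.6865, 0.197, 0.012]]
0.1758 173.9
0.1984 -30.8
side [[0.5052, 0.2067, 0.012], [0.6818, 0.1883, 0.012], [0.6943, 0.2735, 0.012], [0.5147, 0.2907, 0.012]]
0.1775 -5.9
0.086 81.6
0.1804 174.5
```

The holder's top bar and the caddy top agree: centre (0.4482, -0.2949), x axis at 17°, and their sizes match. I'll pick up the tile now.

>>> move_arm(steps=[0, 0, -0.1, 0, 0, 0, 0, 0, -0.149, 0, 0, 0, 0, 0, -0.149, 0, 0, 0, 0, 0, -0.149, 0, 0, 0])

```text
clock: 2.93
tool_pos: [0.4772, -0.0884, 0.0047]
eef_rot: [3.084, -0.599, 0.001]
ft_force: [0.0, -1.1, -0.5]
finger_gap: 0.0878
grasp_force: 0.0
```

>>> move_arm(steps=[0, 0, 0, 0, 0, 0, 0, 0, 0, 0, 0, 0, 0, 0, 0, 0, 0, 0, 0, 0, 0, 0, 0, 0, 0, 0, 0, 0, 0, 0, 0, 0, 0, 0, 0, 0], jaw=1, force=25)

```text
clock: 3.43
tool_pos: [0.477, -0.0879, 0.0044]
eef_rot: [3.084, -0.6, 0.001]
ft_force: [-0.8, -0.4, 5.8]
finger_gap: 0.0561
grasp_force: 25.0
```

>>> move_arm(steps=[0, 0, 0.1, 0, 0, 0, 0, 0, 0.25, 0, 0, 0, 0, 0.1, 0.4, 0, 0, 0.03, 0.02, 0.25, 0.5, 0, 0, 0.06, 0.04, 0.4, 0.6, 0, 0, 0.089, 0.06, 0.53, 0.7, 0, 0, 0.089, 0.077, 0.65, 0.8, 0, 0, 0.089, 0.077, 0.8, 0.887, 0, 0, 0.089, 0.077, 0.9, 0.887, 0, 0, 0.089, 0.077, 1, 0.887, 0, 0, 0.089])

```text
clock: 4.27
tool_pos: [0.4994, 0.1806, 0.2638]
eef_rot: [-3.137, 0.166, -0.004]
ft_force: [0.6, -1.4, -1.6]
finger_gap: 0.0557
grasp_force: 25.0
```

>>> move_arm(steps=[0, 0.13, 0, 0, 0, 0, 0, 0.13, 0, 0, 0, 0, 0, 0.13, 0, 0, 0, 0, 0, 0.13, 0, 0, 0, 0, 0, 0.13, 0, 0, 0, 0])

```text
clock: 4.68
tool_pos: [0.4983, 0.2167, 0.2609]
eef_rot: [3.136, -0.166, -0.002]
ft_force: [0.5, -0.7, -1.8]
finger_gap: 0.0558
grasp_force: 25.0
```

```bash
python3 - <<'E'
from h import *
c=cam("wrist");save(c,"w4");s=telemetry.sense();print(s["clock"],s["tool_pos"],s["joint_pos"],s["finger_gap"],s["ft_force"])
E
```

```text
4.7333 [0.49858149 0.21648619 0.26100334] [ 2.82782692e-01  2.44543551e-01  1.57902079e+00 -3.53864520e-04
  1.31942551e+00  1.96036351e+00] 0.05576344376266829 [-0.09248036 -0.50126964 -2.35182623]
```

View pics/w4.png

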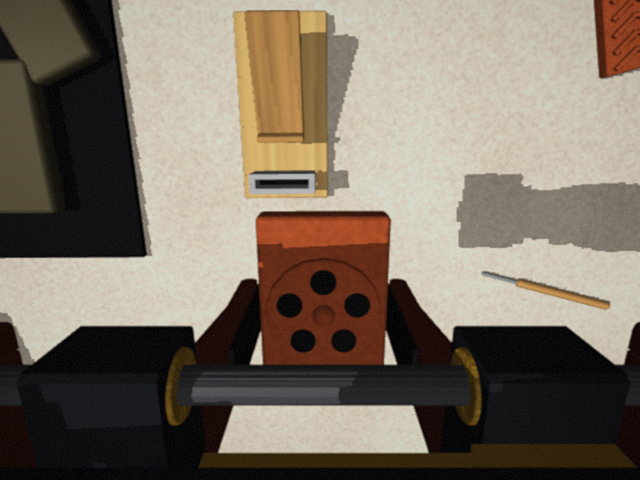

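The view shows the channel mouth at about (282,184), the stop at about (280,137) and the rest running up to v≈12. The tile is held square in the fingers. I'll zoom in for precise corners.

```bash
python3 - <<'E'
from h import *
i=load("w4")["img"]
a=cv2.resize(i[5:205,225:345],(360,600),interpolation=cv2.INTER_CUBIC)
b=cv2.resize(i[125:205,238:326],(440,400),interpolation=cv2.INTER_CUBIC)
t=np.zeros((600,800,3),np.uint8);t[:,:360]=a;t[:400,360:]=b
cv2.imwrite("pics/c5.png",t[:,:,::-1])
E
```

```text
(no output)
```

View pics/c5.png

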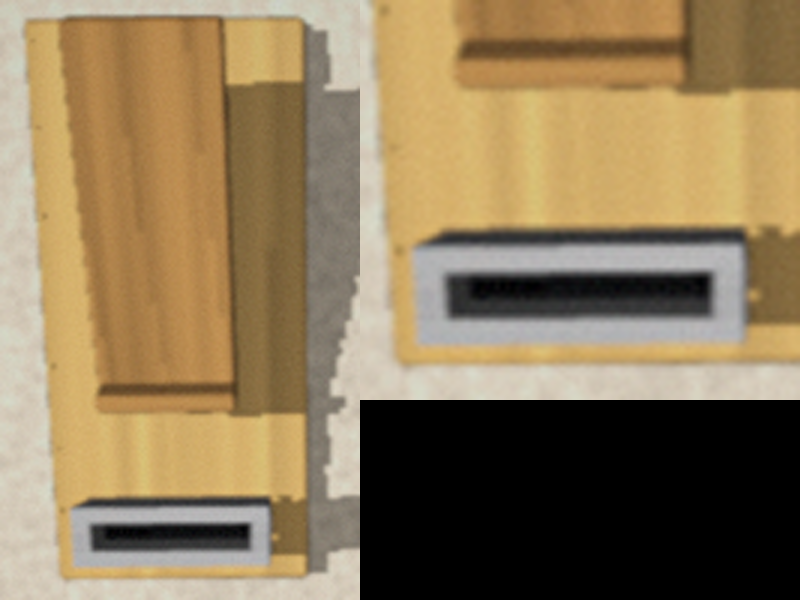

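```bash
python3 - <<'E'
from h import *
c=load("w4")
def b(x,y,z): return at(c,238+(x-360)/5,125+y/5,z)
def a(x,y,z): return at(c,225+x/3,5+y/3,z)
def rep(n,Q):
    Q=np.array(Q);print(n,Q.mean(0).round(4))
    for i in range(len(Q)): e=Q[(i+1)%len(Q)]-Q[i];print("   ",np.linalg.norm(e).round(4),np.degrees(np.arctan2(e[1],e[0])).round(1))
rep("outer",[b(*p,.05) for p in((414,245),(746,241),(746,342),(416,345))])
rep("inner",[b(*p,.05) for p in((448,275),(712,272),(712,316),(448,318))])
rep("base",[a(*p,.012) for p in((25,20),(303,18),(305,575),(63,577))])
rep("rest",[b(462,40,.045),b(686,40,.045),a(220,17,.0792),a(62,17,.0792)])
rep("stop",[b(460,57,.0525),b(686,57,.0525)])
# tile in hand: knob (324,315) at z: tcp - 4.4+18mm
s=telemetry.sense();print(at(c,324,315,s["tool_pos"][2]-.0044+.018), s["tool_pos"],s["eef_rot"])
E
```

```text
outer [0.5294 0.2524 0.05  ]
    0.0641 -95.4
    0.0196 173.6
    0.0646 84.5
    0.0194 -7.9
inner [0.5291 0.2525 0.05  ]
    0.0512 -95.4
    0.0085 173.4
    0.0515 84.4
    0.0083 -8.8
base [0.5991 0.2457 0.012 ]
    0.0884 -95.7
    0.1782 174.3
    0.0872 84.4
    0.1783 -5.3
rest [0.6233 0.2431 0.0621]
    0.0426 -96.1
    0.0999 -5.5
    0.042 84.0
    0.0999 174.2
stop [0.5735 0.2475 0.0525]
    0.0422 -96.1
    0.0422 83.9
[0.49778822 0.21558409 0.27460334] [0.49858149 0.21648619 0.26100334] [ 3.13633933e+00 -1.67476705e-01 -1.89381899e-03]
```

Stand solved: axis at -5.6°, channel at (0.5292, 0.2525), rest origin at (0.5765, 0.2477, 0.045). All measured sizes are within 2 mm. Next I'll go to a tilted hover above the rest.

>>> move_arm(steps=[0.2, 0.06, -0.05, -0.005, -0.05, 0, 0.345, 0.095, -0.15, -0.0108, -0.1106, 0.003, 0.345, 0.095, -0.3, -0.0108, -0.1106, 0.003, 0.345, 0.095, -0.4, -0.0108, -0.1106, 0.003, 0.345, 0.095, -0.528, -0.0108, -0.1106, 0.003, 0.345, 0.095, -0.528, -0.0108, -0.1106, 0.003, 0.345, 0.095, -0.528, -0.0108, -0.1106, 0.003, 0.345, 0.095, -0.528, -0.0108, -0.1106, 0.003, 0.345, 0.095, -0.528, -0.0108, -0.1106, 0.003])

```text
clock: 5.48
tool_pos: [0.6039, 0.246, 0.1047]
eef_rot: [3.075, -0.149, 0.546]
ft_force: [-0.3, -0.2, -1.1]
finger_gap: 0.0555
grasp_force: 25.0
```

```bash
cat >> h.py <<'E'
A=np.radians(-5.6);X=np.array([np.cos(A),np.sin(A),0]);Y=np.array([-np.sin(A),np.cos(A),0]);Z=np.array([0,0,1.])
RO=np.array([.5765,.2477,.045]);t=np.radians(20);RX=np.cos(t)*X+np.sin(t)*Z;RZ=-np.sin(t)*X+np.cos(t)*Z
CH=np.array([.5292,.2525,.05])
def go(target,Rt):
    s=telemetry.sense();Rc=R.from_rotvec(s["eef_rot"])
    print(s["clock"],s["tool_pos"].round(4),"shift",((target-s["tool_pos"])/.3).round(4),"turn",((Rt*Rc.inv()).as_rotvec()/np.pi).round(4),"q",s["joint_pos"].round(2),"F",s["ft_force"].round(1),s["finger_gap"].round(4),s["grasp_force"].round(1))
RT=R.from_matrix(np.stack([RX,-Y,-RZ],1)) # tile placing tool orientation
E
python3 - <<'E'
from h import *
s=telemetry.sense();print(R.from_rotvec(s["eef_rot"]).as_matrix().round(3).tolist(),((s["tool_pos"]-RO)@np.stack([RX,Y,RZ],1)).round(4))
go(RO+.044*RX+.0054*RZ,RT)
E
```

```text
[[0.934, -0.097, 0.343], [-0.091, -0.995, -0.031], [0.344, -0.002, -0.939]] [0.0462 0.001  0.0468]Traceback (most recent call last):
  File "<stdin>", line 3, in <module>
  File "h.py", line 28, in go
    print(s["clock"],s["tool_pos"].round(4),"shift",((target-s["tool_pos"])/.3).round(4),"turn",((Rt*Rc.inv()).as_rotvec()/np.pi).round(4),"q",s["joint_pos"].round(2),"F",s["ft_force"].round(1),s["finger_gap"].round(4),s["grasp_force"].round(1))
                                                                                                                                                                                                  ^^^^^^^^^^^^^^^^^^^^^
AttributeError: 'float' object has no attribute 'round'
```

>>> move_arm(steps=[0.01, -0.003, -0.035, 0, 0, 0, 0.02, -0.005, -0.07, 0, 0, 0, 0.03, -0.006, -0.1, 0, 0, 0, 0.036, -0.007, -0.119, 0, 0, 0, 0.04, -0.007, -0.132, 0, 0, 0, 0.04, -0.007, -0.132, 0, 0, 0, 0.04, -0.007, -0.132, 0, 0, 0])

```text
clock: 6.07
tool_pos: [0.6146, 0.2444, 0.0633]
eef_rot: [3.075, -0.147, 0.542]
ft_force: [0.6, 0.4, -1.4]
finger_gap: 0.0563
grasp_force: 25.0
```

```bash
sed -i 's/s\["finger_gap"\].round(4),s\["grasp_force"\].round(1)/s["finger_gap"],s["grasp_force"]/' h.py; python3 - <<'E'
from h import *
s=telemetry.sense();print(((s["tool_pos"]-RO)@np.stack([RX,Y,RZ],1)).round(4))
go(RO+.044*RX+.0044*RZ,RT)
E
```

```text
[0.0422 0.0004 0.0041]
6.0667 [0.6146 0.2444 0.0633] shift [ 0.0052 -0.0019  0.003 ] turn [-0.0003  0.     -0.0008] q [ 0.36  0.52  1.8  -0.3   0.53  2.26] F [ 0.6  0.4 -1.4] 0.05626627845915202 24.998981058597565
```

>>> move_arm(steps=[0.003, 0, -0.005, 0, 0, 0, 0.003, 0, -0.005, 0, 0, 0, 0.003, 0, -0.005, 0, 0, 0])

```text
clock: 6.32
tool_pos: [0.6149, 0.2445, 0.0629]
eef_rot: [3.075, -0.147, 0.543]
ft_force: [-5.5, -0.9, 8.0]
finger_gap: 0.0561
grasp_force: 25.0
```

In contact. Releasing.

>>> move_arm(steps=[0, 0, 0, 0, 0, 0, 0, 0, 0, 0, 0, 0, 0, 0, 0, 0, 0, 0, 0, 0, 0, 0, 0, 0, 0, 0, 0, 0, 0, 0], jaw=-1)

```text
clock: 6.73
tool_pos: [0.6155, 0.2444, 0.062]
eef_rot: [3.075, -0.147, 0.543]
ft_force: [0.2, 0.5, 0.2]
finger_gap: 0.0852
grasp_force: 0.0
```

>>> move_arm(steps=[-0.017, 0.002, 0.047, 0, 0, 0, -0.05, 0.005, 0.14, 0, 0, 0, -0.1, 0.01, 0.28, 0, 0, 0, -0.15, 0.015, 0.42, 0, 0, 0, -0.25, 0.025, 0.5, 0, 0, 0, -0.35, 0.025, 0.6, 0.0108, 0.1106, 0, -0.35, 0.025, 0.6, 0.0108, 0.1106, 0, -0.35, 0.025, 0.6, 0.0108, 0.1106, 0, -0.35, 0.025, 0.6, 0.0108, 0.1106, 0])

```text
clock: 7.48
tool_pos: [0.5143, 0.252, 0.2436]
eef_rot: [-3.134, 0.153, -0.001]
ft_force: [1.3, 0.4, -0.3]
finger_gap: 0.0879
grasp_force: 0.0
```

```bash
python3 - <<'E'
from h import *
c=cam("wrist");save(c,"w5");go(np.array([.4482,-.2949,.2]),R.from_euler("x",180,degrees=True))
E
```

```text
7.5333 [0.5131 0.2515 0.2422] shift [-0.2163 -1.8215 -0.1407] turn [-0.0007  0.0008  0.0313] q [0.33 0.3  1.55 0.   1.29 2.  ] F [-0.8 -0.2 -0.5] 0.08783296745969717 0.0
```

View pics/w5.png

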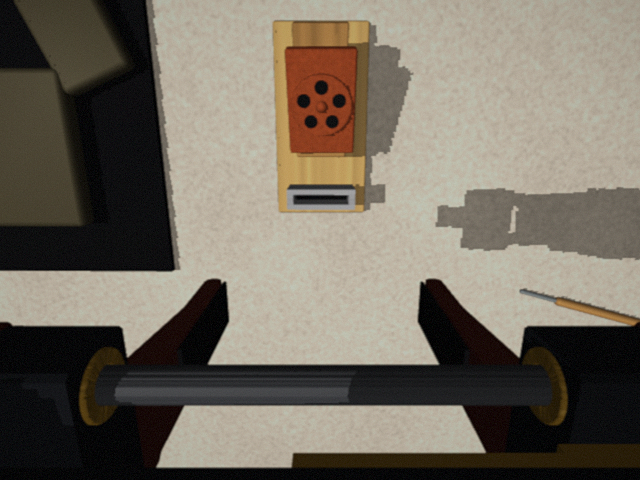

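The tile lies square on the rest at the stop and is released; its knob is at (322,107) and the channel mouth at (321,199). Now the holder.

>>> move_arm(steps=[-0.216, -1, -0.05, 0, 0, 0.6256, -0.216, -1, -0.05, 0, 0, 0.6256, -0.216, -1, -0.05, 0, 0, 0.6256, -0.216, -1, -0.05, 0, 0, 0.6256, -0.216, -1, -0.05, 0, 0, 0.6256, -0.216, -1, -0.05, 0, 0, 0.6256, -0.216, -1, -0.05, 0, 0, 0.6256, -0.216, -1, -0.05, 0, 0, 0.6256, -0.216, -1, -0.05, 0, 0, 0.6256, -0.216, -1, -0.05, 0, 0, 0.6256], jaw=0.3)

```text
clock: 8.37
tool_pos: [0.4434, -0.0504, 0.2259]
eef_rot: [2.72, 1.57, -0.004]
ft_force: [-0.9, -0.4, 0.6]
finger_gap: 0.0311
grasp_force: 0.0
```

```bash
python3 - <<'E'
from h import *
a=np.radians(17.1);y=np.array([np.cos(a),np.sin(a),0]);x=np.cross(y,-Z)
go(np.array([.4482,-.2949,.2]),R.from_matrix(np.stack([x,y,-Z],1)))
w=load("w5")
print("green",at(load("w1"),272,307,.03),"knob",((at(w,322,107,.078)-RO)@np.stack([RX,Y,RZ],1)),"chan",at(w,321.5,199,.05))
E
```

```text
8.3667 [ 0.4434 -0.0504  0.2259] shift [ 0.0161 -0.8151 -0.0863] turn [ 0.0007 -0.0004  0.2617] q [-0.27  0.13  1.82 -0.    1.19  0.26] F [-0.9 -0.4  0.6] 0.031057248781446976 0.0
green [ 0.33183315 -0.29640506  0.03      ] knob [ 0.0420211  -0.00096923  0.01982344] chan [0.52970228 0.25195171 0.05      ]
```

>>> move_arm(steps=[0.016, -0.815, -0.1, 0, 0, 0.2617, 0.016, -0.815, -0.1, 0, 0, 0.2617, 0.016, -0.815, -0.1, 0, 0, 0.2617, 0.016, -0.815, -0.1, 0, 0, 0.2617, 0.016, -0.815, -0.1, 0, 0, 0.2617, 0.016, -0.815, -0.1, 0, 0, 0.2617, 0.016, -0.815, -0.1, 0, 0, 0.2617, 0.016, -0.815, -0.1, 0, 0, 0.2617, 0.016, -0.815, -0.1, 0, 0, 0.2617, 0.016, -0.815, -0.1, 0, 0, 0.2617])

```text
clock: 9.2
tool_pos: [0.4494, -0.2909, 0.1963]
eef_rot: [-1.872, -2.52, 0.002]
ft_force: [-0.6, 0.2, 0.0]
finger_gap: 0.0305
grasp_force: 0.0
```

```bash
python3 - <<'E'
from h import *
a=np.radians(17.1);y=np.array([np.cos(a),np.sin(a),0]);x=np.cross(y,-Z)
c=cam("wrist");save(c,"w6")
go(np.array([.4482,-.2949,.051]),R.from_matrix(np.stack([x,y,-Z],1)))
b=np.array([-y*1,-x]) 
E
```

```text
9.25 [ 0.4497 -0.2907  0.1967] shift [-0.0049 -0.0141 -0.4855] turn [-0.     -0.0008  0.0013] q [-0.7   0.29  1.68 -0.    1.17 -1.  ] F [-0.2 -0.1  0.3] 0.030424140027495297 0.0
```

View pics/w6.png

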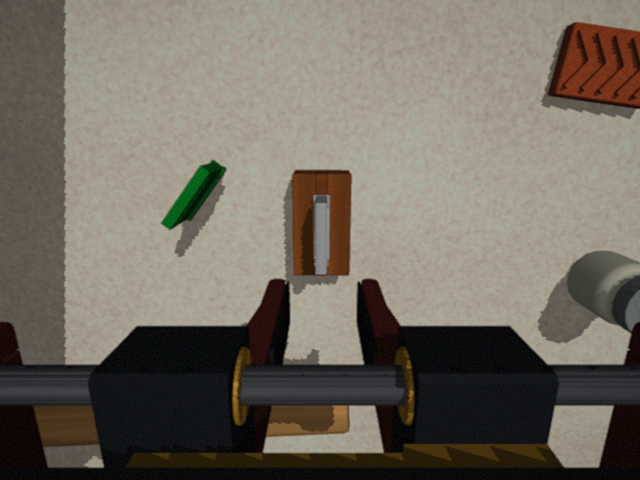

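The holder is between and in line with the fingers; the bar spans u≈314–329 and v≈205–273. I'll check its centre, then descend.

```bash
python3 - <<'E'
from h import *
c=load("w6");print(at(c,321.5,239,.081)); 
for z in (.081,): print(proj(c,np.array([[.4482,-.2949,z]])))
T=[at(c,u,v,.038) for u,v in((293,172),(350,172),(349,275),(294,275))];print(np.mean(T,0))
E
```

```text
[ 0.44844301 -0.29371379  0.081     ]
[[320.7372691  240.36295558]]
[ 0.44811886 -0.29345051  0.038     ]
```

>>> move_arm(steps=[-0.005, -0.014, -0.1, 0, 0, 0.0013, -0.005, -0.014, -0.2, 0, 0, 0.0013, -0.005, -0.014, -0.3, 0, 0, 0.0013, -0.005, -0.014, -0.3, 0, 0, 0.0013, -0.005, -0.014, -0.3, 0, 0, 0.0013])

```text
clock: 9.67
tool_pos: [0.4478, -0.2946, 0.1064]
eef_rot: [-1.861, -2.525, 0.002]
ft_force: [-0.0, -0.0, -0.6]
finger_gap: 0.0307
grasp_force: 0.0
```

>>> move_arm(steps=[0.001, 0, -0.07, 0, 0, 0, 0.001, 0, -0.14, 0, 0, 0, 0.001, 0, -0.182, 0, 0, 0, 0.001, 0, -0.182, 0, 0, 0, 0.001, 0, -0.182, 0, 0, 0])

```text
clock: 10.08
tool_pos: [0.45, -0.2969, 0.0539]
eef_rot: [1.864, 2.528, -0.002]
ft_force: [-0.3, -0.4, 0.3]
finger_gap: 0.0307
grasp_force: 0.0
```

>>> move_arm(steps=[0, 0, 0, 0, 0, 0, 0, 0, 0, 0, 0, 0, 0, 0, 0, 0, 0, 0, 0, 0, 0, 0, 0, 0, 0, 0, 0, 0, 0, 0, 0, 0, 0, 0, 0, 0], jaw=1, force=45)

```text
clock: 10.58
tool_pos: [0.4497, -0.2973, 0.0534]
eef_rot: [1.865, 2.528, -0.002]
ft_force: [-0.5, 0.9, 7.0]
finger_gap: 0.0087
grasp_force: 45.0
```

```bash
python3 - <<'E'
from h import *
a=np.radians(17.1);y=np.array([np.cos(a),np.sin(a),0]);x=np.cross(y,-Z)
go(np.array([.4483,-.2943,.051]),R.from_matrix(np.stack([x,y,-Z],1)))
s=telemetry.sense();print(x@(np.array([.4483,-.2943,0])-s["tool_pos"]))
E
```

```text
10.5833 [ 0.4497 -0.2973  0.0534] shift [-0.0046  0.01   -0.0082] turn [ 0.0005 -0.0001 -0.0004] q [-0.71  0.49  1.81 -0.    0.84 -1.01] F [-0.5  0.9  7. ] 0.008678826121672558 45.00178635120392
0.003264116935847847
```

>>> move_arm(steps=[0, 0, 0.06, 0, 0, 0, 0, 0, 0.15, 0, 0, 0, 0, 0, 0.28, 0, 0, 0, 0, 0, 0.41, 0, 0, 0, 0.05, 0.1, 0.5, 0, 0, -0.03, 0.1, 0.23, 0.5, 0, 0, -0.06, 0.15, 0.36, 0.5, 0, 0, -0.09, 0.2, 0.5, 0.5, 0, 0, -0.126, 0.265, 0.6, 0.5, 0, 0, -0.126, 0.265, 0.6, 0.5, 0, 0, -0.126])

```text
clock: 11.42
tool_pos: [0.5312, -0.1108, 0.2029]
eef_rot: [-2.32, -2.116, -0.004]
ft_force: [-0.6, 0.9, -1.4]
finger_gap: 0.0085
grasp_force: 45.0
```

```bash
python3 - <<'E'
from h import *
go(CH+np.array([.0001,-.003,.13]),R.from_matrix(np.stack([Y,X,-Z],1)))
E
```

```text
11.4167 [ 0.5312 -0.1108  0.2029] shift [-0.0062  1.201  -0.0762] turn [-0.001   0.0003 -0.0018] q [-0.34  0.3   1.66  0.    1.19 -0.24] F [-0.6  0.9 -1.4] 0.008536275540306072 45.000852942466736
```

>>> move_arm(steps=[-0.006, 1, 0, 0, 0, -0.002, -0.006, 1, 0, 0, 0, -0.002, -0.006, 1, 0, 0, 0, -0.002, -0.006, 1, 0, 0, 0, -0.002, -0.006, 1, 0, 0, 0, -0.002, -0.006, 1, 0, 0, 0, -0.002, -0.006, 1, 0, 0, 0, -0.002, -0.006, 1, 0, 0, 0, -0.002, -0.006, 1, 0, 0, 0, -0.002])

```text
clock: 12.17
tool_pos: [0.5265, 0.1854, 0.2024]
eef_rot: [-2.327, -2.109, 0.002]
ft_force: [-0.2, -0.8, -1.3]
finger_gap: 0.0091
grasp_force: 45.0
```

```bash
python3 - <<'E'
from h import *
c=cam("wrist");save(c,"w7")
go(CH+np.array([.0001,-.003,.08]),R.from_matrix(np.stack([Y,X,-Z],1)))
E
```

```text
12.2167 [0.5265 0.1835 0.2023] shift [ 0.0093  0.2201 -0.2408] turn [ 0.0002 -0.0007  0.0005] q [ 0.21  0.32  1.63 -0.    1.2   0.31] F [-0.2 -1.  -0.8] 0.009071565863094135 44.99976575374603
```

View pics/w7.png

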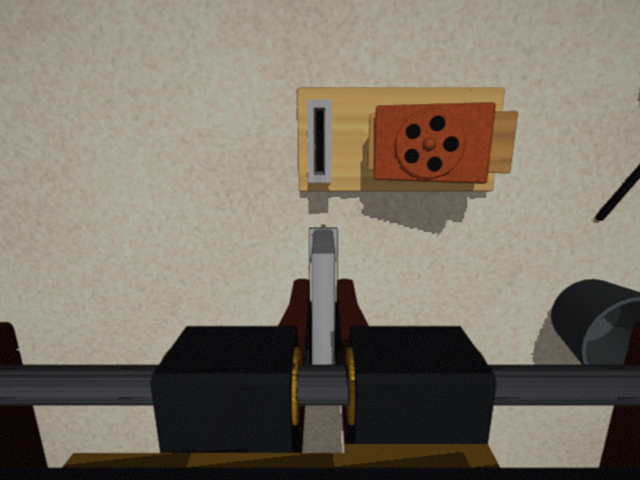

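This shows the channel mouth at (319,141), the tile in place, and the holder upright in the fingers with its flange end at v≈228. I'll refine the numbers from pixel profiles.

```bash
python3 - <<'E'
from h import *
c=load("w7");g=cv2.cvtColor(c["img"],cv2.COLOR_RGB2GRAY).astype(int)
P=np.array([.5265,.1840,.2023])
r=g[95:190,302:338];ys,xs=np.where(r<70);k=(xs+302>310)&(xs+302<328)&(ys+95>103)&(ys+95<180)
ys,xs=ys[k]+95,xs[k]+302;u0,u1,v0,v1=xs.min()-.5,xs.max()+.5,ys.min()-.5,ys.max()+.5;print(u0,u1,v0,v1)
q=[at(c,u,v,.05) for u,v in((u0,v0),(u1,v0),(u1,v1),(u0,v1))];print(np.array(q).round(4),np.mean(q,0), np.linalg.norm(q[1]-q[0]),np.linalg.norm(q[2]-q[1]))
print("row141",g[141,300:340].tolist());print("col319",g[95:190:1,319].tolist())
print("col323",g[215:265,323].tolist());print("row240",g[240,300:345].tolist());print("row300",g[300,295:350].tolist());print("row231",g[231,300:345].tolist())
for n,u,v,z in(("flange end",323,228,.1919),("bar end",324,251,.2299)): print(n,((at(c,u,v,z)-P)@np.stack([Y,X],1)).round(4))
E
```

```text
313.5 324.5 107.5 173.5
[[0.5279 0.279  0.05  ]
 [0.5364 0.2782 0.05  ]
 [0.5315 0.2276 0.05  ]
 [0.5226 0.2285 0.05  ]] [0.52961456 0.25330037 0.05      ] 0.008557620525747685 0.05079518774023894
row141 [140, 139, 139, 140, 137, 137, 142, 143, 141, 140, 140, 142, 141, 114, 76, 41, 19, 12, 15, 9, 16, 5, 14, 39, 82, 124, 142, 142, 144, 142, 141, 143, 139, 140, 139, 138, 138, 142, 139, 139]
col319 [143, 144, 144, 143, 138, 136, 137, 135, 137, 133, 135, 130, 99, 53, 36, 21, 12, 12, 0, 9, 10, 4, 15, 7, 9, 4, 4, 12, 11, 5, 6, 7, 6, 2, 9, 12, 13, 13, 13, 6, 7, 11, 18, 10, 9, 13, 9, 12, 14, 9, 16, 6, 15, 13, 10, 12, 10, 10, 8, 12, 13, 16, 3, 3, 8, 6, 14, 15, 7, 15, 8, 13, 12, 8, 12, 12, 38, 72, 78, 88, 123, 134, 136, 132, 137, 132, 132, 111, 85, 79, 82, 84, 81, 82, 88]
col323 [169, 168, 169, 171, 171, 174, 174, 177, 163, 118, 80, 75, 76, 87, 99, 86, 73, 75, 76, 77, 77, 76, 77, 78, 81, 77, 80, 75, 78, 78, 80, 79, 81, 80, 79, 75, 78, 82, 104, 136, 145, 141, 142, 140, 141, 141, 144, 141, 142, 140]
row240 [166, 166, 167, 169, 166, 172, 173, 168, 141, 124, 134, 138, 107, 75, 73, 76, 79, 81, 81, 80, 78, 82, 77, 77, 75, 78, 75, 81, 81, 77, 78, 75, 72, 84, 116, 138, 123, 113, 143, 165, 170, 168, 171, 171, 176]
row300 [24, 23, 23, 24, 20, 20, 22, 17, 23, 21, 19, 19, 15, 12, 39, 94, 115, 112, 125, 127, 134, 132, 133, 137, 135, 137, 141, 141, 140, 142, 138, 140, 137, 136, 137, 138, 136, 133, 115, 100, 101, 76, 32, 13, 17, 28, 23, 29, 27, 25, 22, 22, 26, 22, 27]
row231 [171, 169, 169, 170, 165, 165, 168, 166, 144, 127, 136, 140, 142, 118, 88, 74, 79, 72, 74, 75, 73, 73, 75, 73, 74, 78, 74, 76, 78, 73, 75, 76, 94, 125, 141, 144, 124, 110, 139, 169, 170, 171, 169, 167, 167]
flange end [ 0.0328 -0.0004]
bar end [0.0333 0.    ]
```

>>> move_arm(steps=[0.009, 0.12, 0, 0, 0, 0, 0.009, 0.219, 0, 0, 0, 0, 0.009, 0.219, -0.1, 0, 0, 0, 0.009, 0.219, -0.2, 0, 0, 0, 0.009, 0.219, -0.27, 0, 0, 0, 0.009, 0.219, -0.316, 0, 0, 0, 0.009, 0.219, -0.316, 0, 0, 0, 0.009, 0.219, -0.316, 0, 0, 0, 0.009, 0.219, -0.316, 0, 0, 0])

```text
clock: 12.97
tool_pos: [0.5306, 0.2477, 0.1086]
eef_rot: [-2.333, -2.103, 0.0]
ft_force: [0.1, -0.0, -1.2]
finger_gap: 0.0083
grasp_force: 45.0
```

```bash
python3 - <<'E'
from h import *
go(np.array([.5292,.2493,.1000]),R.from_matrix(np.stack([Y,X,-Z],1)))
E
```

```text
12.9667 [0.5306 0.2477 0.1086] shift [-0.0046  0.0053 -0.0287] turn [-0.0001 -0.0002  0.0019] q [0.32 0.46 1.66 0.   1.02 0.42] F [ 0.1 -0.  -1.2] 0.008320381169864414 44.999767541885376
```

>>> move_arm(steps=[-0.004, 0.004, -0.01, 0, 0, 0.002, -0.004, 0.004, -0.02, 0, 0, 0.002, -0.004, 0.004, -0.028, 0, 0, 0.002, -0.004, 0.004, -0.028, 0, 0, 0.002, -0.004, 0.004, -0.028, 0, 0, 0.002])

```text
clock: 13.38
tool_pos: [0.5282, 0.2501, 0.0993]
eef_rot: [-2.324, -2.112, 0.002]
ft_force: [0.4, 0.4, -0.6]
finger_gap: 0.0087
grasp_force: 45.0
```

>>> move_arm(steps=[0, 0, -0.007, 0, 0, 0, 0, 0, -0.014, 0, 0, 0, 0, 0, -0.021, 0, 0, 0, 0, 0, -0.028, 0, 0, 0, 0, 0, -0.028, 0, 0, 0])

```text
clock: 13.8
tool_pos: [0.528, 0.25, 0.0903]
eef_rot: [-2.324, -2.111, 0.003]
ft_force: [-1.0, -0.1, -1.4]
finger_gap: 0.0088
grasp_force: 45.0
```

The tongue has entered the mouth without resistance. I'll continue slowly.

>>> move_arm(steps=[0, 0, -0.007, 0, 0, 0, 0, 0, -0.014, 0, 0, 0, 0, 0, -0.02, 0, 0, 0, 0, 0, -0.02, 0, 0, 0])

```text
clock: 14.13
tool_pos: [0.528, 0.25, 0.0844]
eef_rot: [-2.324, -2.111, 0.003]
ft_force: [1.1, -0.0, -1.5]
finger_gap: 0.0089
grasp_force: 45.0
```

>>> move_arm(steps=[0, 0, -0.007, 0, 0, 0, 0, 0, -0.014, 0, 0, 0, 0, 0, -0.02, 0, 0, 0, 0, 0, -0.02, 0, 0, 0])

```text
clock: 14.47
tool_pos: [0.528, 0.25, 0.0784]
eef_rot: [-2.324, -2.111, 0.003]
ft_force: [-0.2, 0.5, -1.2]
finger_gap: 0.0086
grasp_force: 45.0
```

>>> move_arm(steps=[0, 0, -0.007, 0, 0, 0, 0, 0, -0.014, 0, 0, 0, 0, 0, -0.021, 0, 0, 0, 0, 0, -0.027, 0, 0, 0, 0, 0, -0.027, 0, 0, 0])

```text
clock: 14.88
tool_pos: [0.5285, 0.2501, 0.0708]
eef_rot: [-2.325, -2.111, 0.001]
ft_force: [-1.2, -0.0, 3.6]
finger_gap: 0.009
grasp_force: 45.0
```

>>> move_arm(steps=[0, 0, -0.005, 0, 0, 0, 0, 0, -0.009, 0, 0, 0, 0, 0, -0.012, 0, 0, 0, 0, 0, -0.012, 0, 0, 0, 0, 0, -0.012, 0, 0, 0])

```text
clock: 15.3
tool_pos: [0.5284, 0.2501, 0.0673]
eef_rot: [-2.325, -2.111, 0.001]
ft_force: [-1.0, -0.5, 5.3]
finger_gap: 0.0087
grasp_force: 45.0
```

>>> move_arm(steps=[0, 0, -0.003, 0, 0, 0, 0, 0, -0.006, 0, 0, 0, 0, 0, -0.006, 0, 0, 0, 0, 0, -0.006, 0, 0, 0])

```text
clock: 15.63
tool_pos: [0.5284, 0.2501, 0.0656]
eef_rot: [-2.325, -2.111, 0.001]
ft_force: [-0.9, -0.8, 6.4]
finger_gap: 0.0087
grasp_force: 45.0
```

>>> move_arm(steps=[0, 0, -0.004, 0, 0, 0, 0, 0, -0.004, 0, 0, 0, 0, 0, -0.004, 0, 0, 0, 0, 0, -0.004, 0, 0, 0])

```text
clock: 15.97
tool_pos: [0.5285, 0.2501, 0.0654]
eef_rot: [-2.325, -2.112, 0.001]
ft_force: [-3.6, -1.6, 14.1]
finger_gap: 0.0087
grasp_force: 45.0
```

>>> move_arm(steps=[0, 0, 0, 0, 0, 0, 0, 0, 0, 0, 0, 0, 0, 0, 0, 0, 0, 0, 0, 0, 0, 0, 0, 0, 0, 0, 0, 0, 0, 0, 0, 0, 0, 0, 0, 0])

```text
clock: 16.47
tool_pos: [0.5285, 0.2502, 0.0654]
eef_rot: [-2.325, -2.112, 0.001]
ft_force: [-3.5, -0.2, 15.1]
finger_gap: 0.0085
grasp_force: 45.0
```

```bash
python3 - <<'E'
from h import *
c=cam("wrist");save(c,"w8")
k=proj(c,RO+.042*RX+.020*RZ);x0,y0=np.clip(k.astype(int),40,[599,439])
g=cv2.cvtColor(c["img"],cv2.COLOR_RGB2HSV)
m=((g[...,1]>150)&((g[...,0]<9)|(g[...,0]>172))&(g[...,2]>60)).astype(np.uint8)
cs=sorted(cv2.findContours(m,0,2)[0],key=cv2.contourArea)[-2:]
print(k,[(cv2.minAreaRect(q),cv2.contourArea(q)) for q in cs])
print("expected corners",proj(c,np.array([RO+(a)*RX+b*Y+.014*RZ for a,b in((0,-.028),(0,.028),(.084,.028),(.084,-.028))])).round(0).tolist())
print([cv2.boxPoints(cv2.minAreaRect(q)).round().tolist() for q in cs])
s=telemetry.sense();print(s["clock"],s["tool_pos"],s["ft_force"],s["grasp_force"],np.abs(s["dq"]).max())
E
```

```text
[512.23183593 307.62778058] [(((522.95068359375, 299.11602783203125), (218.6614227294922, 125.99746704101562), 4.573921203613281), 23534.5)]
expected corners [[410.0, 341.0], [418.0, 232.0], [641.0, 251.0], [611.0, 377.0]]
[[[409.0, 353.0], [419.0, 228.0], [637.0, 245.0], [627.0, 371.0]]]
16.5167 [0.52848491 0.25014499 0.06542255] [-2.98239603 -0.54625349 14.5034412 ] 45.00649452209473 0.0023056456664627733
```

The tile's outline matches where it should be on the rest. The holder has bottomed out on the lip at the predicted height and is steady, so I'm handing in.

```bash
python3 -c "
from station import ticket; print(ticket.finish_job())"
```

```text
the job is handed in; nothing more can be done
None
```

I handed the job in at about 16.5 s of the 59 s allowed. The rosette tile lies face up and square on the rest at its stop. The label holder is held pressed home on the lip with about 15 N. `finish_job()` gave no verdict, so I can't confirm it passed.

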